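# Turn the die block in the slide-jaw fixture and rack the gooseneck punches

### The arm

A 6-joint arm with a two-finger parallel gripper is mounted at the origin on the work surface. World frame = base frame: x ahead of the robot, y to its left, z up, the work surface at z = 0. Lengths are in mm, angles in rad, forces in N, time in s.
With the tool pointing down it reaches from about 350 to 875 mm from the base axis. Payload 4.2 kg.
Tool frame: the origin (TCP) lies at the centre of the arm's flange, where the gripper is bolted on; the fingertips stand 182 mm ahead of it and the grasp point (between the pads) lies 164 mm ahead of it; z points along the fingers, y is the line along which they close (so a half turn about z gives the same grasp; the last joint's range is limited). The gripper opens to 87 mm and grips with 3 to 60 N. Pads are 19 mm wide; open, the fingers measure 117 mm over their backs; the gripper's body (75 mm by 190 mm) begins 51 mm behind the grasp point.
Start: joints at [-1.069, 0.385, 0.008, 0, -1.194, -0.259], TCP at [150.281, -606.643, 404.75] pointing down, gripper open.
Joint ranges: [-3.14, 3.14], [-1.21, 2.06], [-1.07, 1.41], [-3.16, 2.05], [-2.99, -0.16], [-3.1, 3.1]. Speed limits (rad/s): [2.79, 2.79, 3.14, 3.14, 3.14, 3.14].

### API

Orientations are given as a unit quaternion [x, y, z, w].
In Python, from bench import movep, move_linear, movej, grip, dwell, inverse_kinematics, read_state, read_camera, PlanningError, sign_off, outline_of gives the robot as it stands. The module is installed in compiled form; this text tells all that it offers. Calls block until the motion is done:
- movep(position, orientation): joint-space move of the TCP to a pose.
- move_linear(position, speed=150, attitude=None): straight line of the TCP; attitude=None keeps the orientation; speed is the mean speed in mm/s.
- movej(angles): joint-space move.
- grip(opening, effort=None): finger opening in mm; effort is the grip in N (None keeps the last); returns when the fingers have stopped.
- dwell(seconds).
- inverse_kinematics(position, orientation): joint angles nearest the present ones, or None.
- read_state(): the state.
- read_camera(name): name is "scene" or "top"; returns a dict with "pixels" (384x512x3 uint8, red, green, blue), "depth" (384x512 float32, mm along the optical axis (not along the pixel's ray), 0 where there is no reading), "K" (3x3 intrinsics, pixels), "D" ([k1, k2, p1, p2, k3] as OpenCV has them; the pictures are not rectified), "camera_from_world" (4x4, takes a point from world to camera coordinates). Camera axes: x right, y down, z forward; pixel columns grow to the right and rows downward; lengths in mm; the calibration is good to about 2 mm. A picture is of the moment at which its call begins.
A pose or a line that the arm cannot do raises PlanningError and nothing moves.
- sign_off(): hands the job in; it is judged then, once.
Trained networks look in a picture, given as the dict that the camera call returned (one of the last four; its "shot" number tells which), for a name from the list of things; names that differ only in an ending like _2 or _b are one class to them, and where a whole thing is asked for, a point or a joint stands for the part that bears it (a point fixed in the world has none). Each returns a list of dicts, best first, with "p" (0 to 1); they miss things now and then, are a little off and sometimes report something else, mostly with a low value. They report only what shows in the picture. A call takes as long as a camera call. They do not tell look-alikes from the thing itself.
- outline_of(picture, thing): "mask" (384x512 bool, what is visible of it) and "point" ([column, row] in pixels, amid what is visible of it).
The state is a dict: "t": time; "joint_positions": joint angles; "joint_velocities": joint speeds; "effort": joint torques, N m; "eef_pos": TCP position; "orientation": TCP orientation; "wrist_force": force on the tool from outside, world axes, zero at the start; "wrist_torque": the same for the moment, N m; "opening": finger opening in mm; "grasp_force": force on a finger pad.
Only numpy, scipy, OpenCV 4.12 (cv2) and the standard library are available. Lean on these libraries where they do the work, as an engineer would, in place of code of your own. Each camera call takes 0.05 s, during which the arm holds its last target. There are 200 camera calls.

### The job

Open the slide-jaw fixture, turn its die block about its length until the wide V groove, which now faces one of the jaws or down, faces up, set it back flat in the same place with its length across the jaw travel as before, and push the sliding jaw up to clamp it against the fixed jaw. Also lay every gooseneck punch flat on the floor of the four-lane cradle, one per lane, tang fully in between the lane's walls and nose at the open front. Leave the other tools alone and let go of everything.

Things in the scene. Friction and masses are not known exactly. Their poses are not given: they have to be found in the camera images.
- vise: low slide-jaw fixture, bolted down. Origin on the mat under the block's place; x runs from sliding to fixed jaw. Sole plate 8 mm high, x -155 to 60, y +-45 mm; on it a rail 44 mm wide, top z = 16, on which the block rests. Fixed jaw: face x = 20.2, 26 mm thick, 44 wide, top z = 30. The 60 mm block overhangs the jaws 8 mm at each end, so it can be gripped by its ends, also tilted
- vise_seat (a point): where the block's centre belongs when clamped: 36 mm above the mat, midway between the jaw faces; axes as the fixture's
- jaw (a joint): sliding jaw, m: 0 when its face is 40.4 mm from the fixed jaw's (block clamped, as at the start), grows as it opens (to the fixture's -x), at most 0.045; closes to -0.015 when empty. About 6 N of sliding friction; it stays where it is left
- jaw_fin (a point): on the sliding jaw's upright grip fin, 8 mm below its top, 56 mm behind the jaw face. Fin 14 mm thick in the fixture's y, 24 mm long in x, top z = 48; below z = 24 it stands on a carriage 36 mm wide. Jaw: 20 mm thick, 44 wide, top z = 30
- die_a: steel die block, 60 mm long (y), 40 x 40 mm section, about 0.65 kg. Origin at its centre. Wide V groove (24 mm wide, 12 deep) along its +x face, narrow V (10 wide, 5 deep) along its +z face, other faces plain. Starts clamped in the fixture, length along the fixture's y. Only one of die_a, die_b, die_c is present; die_a's wide V faces the fixed jaw at the start.
- die_b: steel die block, 60 mm long (y), 40 x 40 mm section, about 0.65 kg. Origin at its centre. Wide V groove (24 mm wide, 12 deep) along its +x face, narrow V (10 wide, 5 deep) along its +z face, other faces plain. Starts clamped in the fixture, length along the fixture's y. Only one of die_a, die_b, die_c is present; die_b's wide V faces the sliding jaw at the start.
- die_c: steel die block, 60 mm long (y), 40 x 40 mm section, about 0.65 kg. Origin at its centre. Wide V groove (24 mm wide, 12 deep) along its +x face, narrow V (10 wide, 5 deep) along its +z face, other faces plain. Starts clamped in the fixture, length along the fixture's y. Only one of die_a, die_b, die_c is present; die_c's wide V faces down at the start.
- cradle: grey and aluminium punch cradle, bolted down, 140 x 272 mm, four lanes along its x, 66 mm apart. Origin on the mat under the middle of them. Floor 8 mm above the mat, x -65 to 75. Each lane has two walls, 24 mm apart inside, 8 thick, 22 high over the floor, at x = 31 to 67, and a back wall face at x = 67. Its front, -x, is open
- lane1 (a point): place for a punch's origin in lane 1 (lane 1 lies at the cradle's -y end, lane 4 at its +y end) when the tang is home, on the lane's floor; axes as the cradle's. A seated punch's x (nose) points along this -x
- lane2 (a point): place for a punch's origin in lane 2 (lane 1 lies at the cradle's -y end, lane 4 at its +y end) when the tang is home, on the lane's floor; axes as the cradle's. A seated punch's x (nose) points along this -x
- lane3 (a point): place for a punch's origin in lane 3 (lane 1 lies at the cradle's -y end, lane 4 at its +y end) when the tang is home, on the lane's floor; axes as the cradle's. A seated punch's x (nose) points along this -x
- lane4 (a point): place for a punch's origin in lane 4 (lane 1 lies at the cradle's -y end, lane 4 at its +y end) when the tang is home, on the lane's floor; axes as the cradle's. A seated punch's x (nose) points along this -x
- punch1: steel gooseneck punch section, about 0.5 kg, lying on a cut end, 30 mm tall, 125 mm long (x). Origin mid-body on the underside. Tang: x -62 to -22 mm, 18 wide. Body: x -22 to 14, 26 wide in y (grip here). Then the neck, bulging to y = 27 at x = 33, and the nose at x = 63. May be absent
- punch2: steel gooseneck punch section, about 0.5 kg, lying on a cut end, 30 mm tall, 125 mm long (x). Origin mid-body on the underside. Tang: x -62 to -22 mm, 18 wide. Body: x -22 to 14, 26 wide in y (grip here). Then the neck, bulging to y = 27 at x = 33, and the nose at x = 63. May be absent
- punch3: steel gooseneck punch section, about 0.5 kg, lying on a cut end, 30 mm tall, 125 mm long (x). Origin mid-body on the underside. Tang: x -62 to -22 mm, 18 wide. Body: x -22 to 14, 26 wide in y (grip here). Then the neck, bulging to y = 27 at x = 33, and the nose at x = 63. May be absent
- punch4: steel gooseneck punch section, about 0.5 kg, lying on a cut end, 30 mm tall, 125 mm long (x). Origin mid-body on the underside. Tang: x -62 to -22 mm, 18 wide. Body: x -22 to 14, 26 wide in y (grip here). Then the neck, bulging to y = 27 at x = 33, and the nose at x = 63. May be absent
- bevel_gauge: brass bevel gauge, a bystander, 90 mm stock with a 110 mm blade swung out at an angle, 15 mm high; leave it
- tool_clamp1: black tool clamp, a bystander, 70 x 36 x 36 mm; leave it
- tool_clamp2: black tool clamp, a bystander, 70 x 36 x 36 mm; leave it
- pad: orange urethane pad, a bystander, 100 x 60 x 20 mm; leave it
- hex_key: dark steel hex key, a bystander, 110 x 35 mm, 8 mm thick, origin at the end of its long leg; leave it
- square: small steel square, a bystander, 100 mm stock with a 75 mm blade, 14 mm high; leave it
Not all that is in view belongs to the job. Leave any green look-alike of the punch1 alone. What is shaped like the vise but purple is not meant.

How it is judged (in metres and radians):
On the way, in this order (a step that is already met when the one before it is completed fails the run):
1. the sliding jaw has been opened by at least 6 mm (value of joint jaw above 0.006 m), for 0.2 s.
2. the block stands back on the fixture's rail between the jaws, wide V up, the jaw still open (x of die_a in the frame of vise_seat between -0.022 and 0.022 m and y of die_a in the frame of vise_seat between -0.012 and 0.012 m and z of die_a in the frame of vise_seat between -0.008 and 0.008 m and angle between each of die_a, die_b, die_c's own x axis and vertical below 0.3 rad and angle between the y axis of each of die_a, die_b, die_c and the y axis of vise_seat, either way round below 0.3 rad and x of die_b in the frame of vise_seat between -0.022 and 0.022 m and y of die_b in the frame of vise_seat between -0.012 and 0.012 m and z of die_b in the frame of vise_seat between -0.008 and 0.008 m and x of die_c in the frame of vise_seat between -0.022 and 0.022 m and y of die_c in the frame of vise_seat between -0.012 and 0.012 m and z of die_c in the frame of vise_seat between -0.008 and 0.008 m and value of joint jaw above 0.0035 m), for 0.2 s.
3. the jaw has been closed on the block (x of die_a in the frame of vise_seat between -0.005 and 0.005 m and y of die_a in the frame of vise_seat between -0.012 and 0.012 m and z of die_a in the frame of vise_seat between -0.004 and 0.004 m and angle between each of die_a, die_b, die_c's own x axis and vertical below 0.1 rad and angle between the y axis of each of die_a, die_b, die_c and the y axis of vise_seat, either way round below 0.1 rad and x of die_b in the frame of vise_seat between -0.005 and 0.005 m and y of die_b in the frame of vise_seat between -0.012 and 0.012 m and z of die_b in the frame of vise_seat between -0.004 and 0.004 m and x of die_c in the frame of vise_seat between -0.005 and 0.005 m and y of die_c in the frame of vise_seat between -0.012 and 0.012 m and z of die_c in the frame of vise_seat between -0.004 and 0.004 m and value of joint jaw between -0.004 and 0.003 m), for 0.2 s.
At the end, for the whole second after the job is handed in: Die block clamped in the fixture: wide V up and length along y within 0.1 rad, centre within 5, 12, 4 mm (x, y, z) of vise_seat, jaw -4 to 3 mm. Every present punch flat in a lane, nose to the front: -12 to 7 mm along, 7 mm across, 4 mm in height, 0.2 rad. All at rest (all of step 3 and ((x of punch1 in the frame of lane1 between -0.012 and 0.007 m and y of punch1 in the frame of lane1 between -0.007 and 0.007 m and z of punch1 in the frame of lane1 between -0.004 and 0.004 m and angle between the x axis of punch1 and the x axis of lane1, either way round below 0.2 rad) or (x of punch1 in the frame of lane2 between -0.012 and 0.007 m and y of punch1 in the frame of lane2 between -0.007 and 0.007 m and z of punch1 in the frame of lane2 between -0.004 and 0.004 m and angle between the x axis of punch1 and the x axis of lane2, either way round below 0.2 rad) or (x of punch1 in the frame of lane3 between -0.012 and 0.007 m and y of punch1 in the frame of lane3 between -0.007 and 0.007 m and z of punch1 in the frame of lane3 between -0.004 and 0.004 m and angle between the x axis of punch1 and the x axis of lane3, either way round below 0.2 rad) or (x of punch1 in the frame of lane4 between -0.012 and 0.007 m and y of punch1 in the frame of lane4 between -0.007 and 0.007 m and z of punch1 in the frame of lane4 between -0.004 and 0.004 m and angle between the x axis of punch1 and the x axis of lane4, either way round below 0.2 rad)) and ((x of punch2 in the frame of lane1 between -0.012 and 0.007 m and y of punch2 in the frame of lane1 between -0.007 and 0.007 m and z of punch2 in the frame of lane1 between -0.004 and 0.004 m and angle between the x axis of punch2 and the x axis of lane1, either way round below 0.2 rad) or (x of punch2 in the frame of lane2 between -0.012 and 0.007 m and y of punch2 in the frame of lane2 between -0.007 and 0.007 m and z of punch2 in the frame of lane2 between -0.004 and 0.004 m and angle between the x axis of punch2 and the x axis of lane2, either way round below 0.2 rad) or (x of punch2 in the frame of lane3 between -0.012 and 0.007 m and y of punch2 in the frame of lane3 between -0.007 and 0.007 m and z of punch2 in the frame of lane3 between -0.004 and 0.004 m and angle between the x axis of punch2 and the x axis of lane3, either way round below 0.2 rad) or (x of punch2 in the frame of lane4 between -0.012 and 0.007 m and y of punch2 in the frame of lane4 between -0.007 and 0.007 m and z of punch2 in the frame of lane4 between -0.004 and 0.004 m and angle between the x axis of punch2 and the x axis of lane4, either way round below 0.2 rad)) and ((x of punch3 in the frame of lane1 between -0.012 and 0.007 m and y of punch3 in the frame of lane1 between -0.007 and 0.007 m and z of punch3 in the frame of lane1 between -0.004 and 0.004 m and angle between the x axis of punch3 and the x axis of lane1, either way round below 0.2 rad) or (x of punch3 in the frame of lane2 between -0.012 and 0.007 m and y of punch3 in the frame of lane2 between -0.007 and 0.007 m and z of punch3 in the frame of lane2 between -0.004 and 0.004 m and angle between the x axis of punch3 and the x axis of lane2, either way round below 0.2 rad) or (x of punch3 in the frame of lane3 between -0.012 and 0.007 m and y of punch3 in the frame of lane3 between -0.007 and 0.007 m and z of punch3 in the frame of lane3 between -0.004 and 0.004 m and angle between the x axis of punch3 and the x axis of lane3, either way round below 0.2 rad) or (x of punch3 in the frame of lane4 between -0.012 and 0.007 m and y of punch3 in the frame of lane4 between -0.007 and 0.007 m and z of punch3 in the frame of lane4 between -0.004 and 0.004 m and angle between the x axis of punch3 and the x axis of lane4, either way round below 0.2 rad)) and ((x of punch4 in the frame of lane1 between -0.012 and 0.007 m and y of punch4 in the frame of lane1 between -0.007 and 0.007 m and z of punch4 in the frame of lane1 between -0.004 and 0.004 m and angle between the x axis of punch4 and the x axis of lane1, either way round below 0.2 rad) or (x of punch4 in the frame of lane2 between -0.012 and 0.007 m and y of punch4 in the frame of lane2 between -0.007 and 0.007 m and z of punch4 in the frame of lane2 between -0.004 and 0.004 m and angle between the x axis of punch4 and the x axis of lane2, either way round below 0.2 rad) or (x of punch4 in the frame of lane3 between -0.012 and 0.007 m and y of punch4 in the frame of lane3 between -0.007 and 0.007 m and z of punch4 in the frame of lane3 between -0.004 and 0.004 m and angle between the x axis of punch4 and the x axis of lane3, either way round below 0.2 rad) or (x of punch4 in the frame of lane4 between -0.012 and 0.007 m and y of punch4 in the frame of lane4 between -0.007 and 0.007 m and z of punch4 in the frame of lane4 between -0.004 and 0.004 m and angle between the x axis of punch4 and the x axis of lane4, either way round below 0.2 rad)) and linear speed of each of die_a, die_b, die_c, punch1, punch2, punch3, punch4 below 0.02 m/s); the robot touches nothing.
It fails at once if a bystander (gauge, clamp, pad, hex key or square) was pushed more than 5 cm from its place (distance of any of bevel_gauge, tool_clamp1, tool_clamp2, pad, hex_key, square from where it was at the start of the episode above 0.05 m).
Of die_a, die_b, die_c only 1 to 1 are there at a start; the rules pass over those that are not, and their reading is None.
Of punch1, punch2, punch3, punch4 only 3 to 4 are there at a start; the rules pass over those that are not, and their reading is None.
At some moment in a run one of punch1, punch2, punch3, punch4 may be knocked a few centimetres aside while the robot is not near it.
It also fails if it takes over 210 s, if anything falls off the work surface, if the arm or the gripper's body presses on something with over 40 N, if the wrist force passes 120 N, or if a joint passes its speed limit or range.

## Working session

There is one attempt and no reset: what is moved stays moved. The work goes in short steps, each a Python script; the robot and the scene stay as the last script left them, time stands still between calls to the robot, and variables do not carry over. Pictures are saved under pics/ and viewed, at most 14 in all, crops included, and the job is handed in when it is done.

```bash
mkdir -p pics; ls; python3 - <<'E'
from bench import *
import cv2,pickle
a=read_camera("scene");b=read_camera("top")
pickle.dump((a,b),open("p0.pkl","wb"))
for n,p in(("scene",a),("top",b)):
    cv2.imwrite(f"pics/{n}0.png",cv2.resize(p["pixels"][:,:,::-1],(768,576),interpolation=cv2.INTER_CUBIC))
    print(n,p["K"].tolist(),p["D"],p["camera_from_world"].round(3).tolist(),p["shot"])
    for t in("vise","jaw_fin","die_a","cradle","punch1"):
        for d in outline_of(p,t): print(t,round(d["p"],2),d["point"],d["mask"].sum())
print(read_state())
E
```

```text
pics
scene [[360.6223820610866, 0.0, 256.70078345198516], [0.0, 360.6223820610866, 188.22481081184418], [0.0, 0.0, 1.0]] [-0.01347615  0.          0.          0.          0.        ] [[0.819, 0.574, -0.019, -474.775], [0.354, -0.531, -0.77, -110.564], [-0.452, 0.624, -0.637, 1388.875], [0.0, 0.0, 0.0, 1.0]] 1
vise 0.86 [295.8, 118.3] 532
jaw_fin 0.67 [295.5, 114.2] 89
die_a 0.82 [285.6, 166.1] 251
die_a 0.68 [291.6, 157.9] 70
cradle 0.68 [208.1, 275.9] 4428
punch1 0.84 [241.9, 179.2] 323
punch1 0.69 [149.5, 261.4] 600
punch1 0.68 [188.6, 236.5] 470
punch1 0.66 [214.6, 201.0] 358
punch1 0.46 [209.3, 275.4] 4451
top [[470.9820640518274, 0.0, 258.6697645881167], [0.0, 470.9820640518274, 197.55174989637445], [0.0, 0.0, 1.0]] [-0.10532059  0.          0.          0.          0.        ] [[0.006, -1.0, 0.0, 74.147], [-0.982, -0.006, -0.189, 540.949], [0.189, 0.001, -0.982, 1519.927], [0.0, 0.0, 0.0, 1.0]] 2
vise 0.84 [96.3, 256.6] 1690
vise 0.66 [199.5, 202.3] 1433
vise 0.18 [291.7, 136.7] 28
jaw_fin 0.6 [195.9, 203.0] 213
die_a 0.67 [214.3, 195.0] 232
cradle 0.62 [347.9, 187.0] 3311
punch1 0.67 [250.3, 230.8] 228
punch1 0.62 [373.4, 224.9] 239
punch1 0.55 [416.9, 191.8] 307
punch1 0.54 [289.8, 229.3] 246
{'t': 0.6, 'joint_positions': array([-1.06940002e+00,  3.84656266e-01,  7.87672641e-03, -6.22575989e-05,
       -1.19398987e+00, -2.58576074e-01]), 'joint_velocities': array([-0.00150526, -0.00022888,  0.00086537,  0.00039679, -0.00041526,
        0.00066637]), 'effort': array([ 1.35342457e-04, -3.90214956e+01,  1.87532705e+01,  4.22250867e+00,
        1.54157955e-02, -2.64347682e-05]), 'eef_pos': array([ 150.27782153, -606.62228416,  404.75812151]), 'orientation': array([-1.21100696e-01,  9.92640227e-01, -1.76154920e-06,  3.18718978e-05]), 'wrist_force': array([0.51581581, 0.10778762, 0.88797857]), 'wrist_torque': array([-0.01649013,  0.05998044,  0.0333545 ]), 'grasp_force': 0.0, 'opening': 86.90482464822274}
```

View pics/scene0.png

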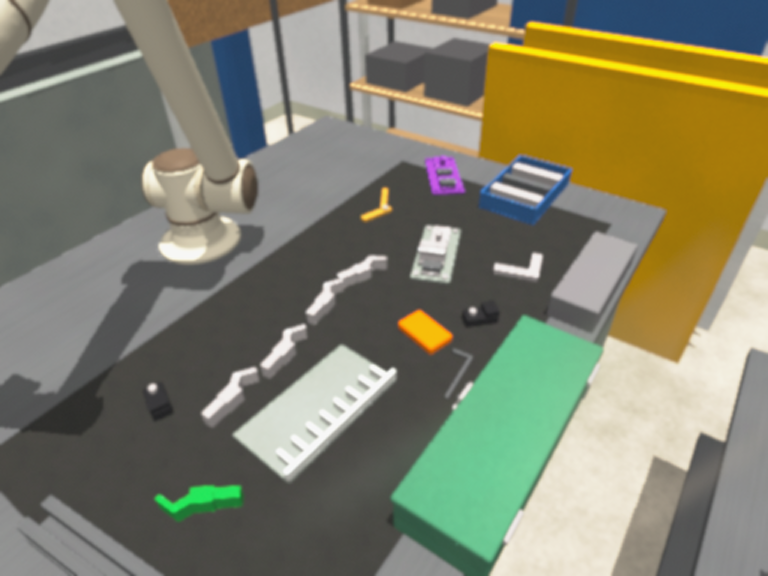

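View pics/top0.png

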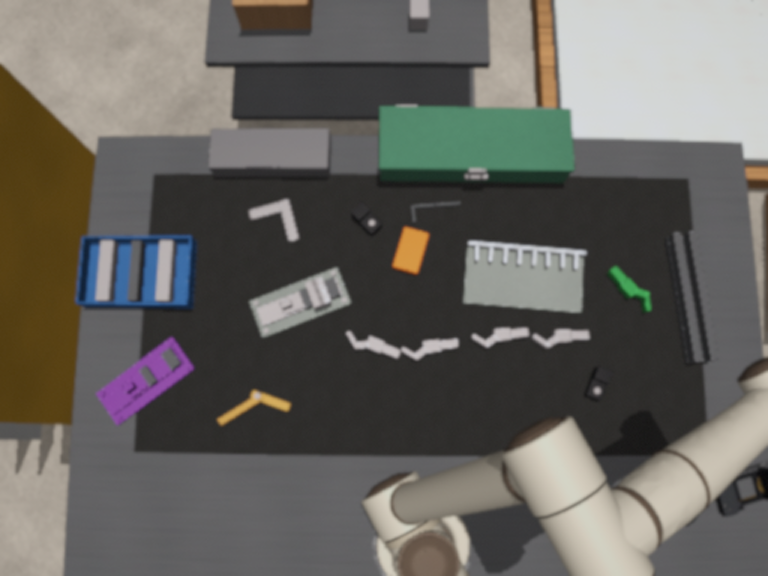

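The top view (768 px scale) shows four punches at about (375,346), (432,348), (502,336) and (563,337). The cradle is at (525,277) with its walls on the far side, and the vise is at (300,302) with the fixed jaw to the right. The purple look-alike is at (145,380) and the green punch at (632,288). Next I'll look closely at the block and the punch shape.

```bash
cat > lib.py <<'E'
import numpy as np,cv2
def cloud(p):
    """world xyz for each pixel from depth (nan where none)"""
    h,w=p["depth"].shape
    u,v=np.meshgrid(np.arange(w),np.arange(h))
    n=cv2.undistortPoints(np.stack([u,v],-1).reshape(-1,1,2).astype(np.float64),p["K"],np.array(p["D"])).reshape(h,w,2)
    d=p["depth"].astype(float); d=np.where(d>0,d,np.nan)
    c=np.dstack([n*d[...,None],d]); T=p["camera_from_world"]
    return (c-T[:3,3])@T[:3,:3]
def project(p,X):
    T=p["camera_from_world"]; X=np.asarray(X,float)
    return cv2.projectPoints((X@T[:3,:3].T+T[:3,3]).reshape(-1,1,3),np.zeros(3),np.zeros(3),p["K"],np.array(p["D"]))[0].reshape(-1,2)
def ortho(p,z,x0,x1,y0,y1,s=2):
    """picture resampled on plane z; rows: x down from x1 to x0, cols: y from y1 to y0; s px per mm"""
    xs=np.arange(x1,x0,-1/s); ys=np.arange(y1,y0,-1/s)
    X=np.stack(np.meshgrid(xs,ys,indexing="ij")+[np.full((len(xs),len(ys)),z)],-1) if False else np.dstack([*np.meshgrid(xs,ys,indexing="ij"),np.full((len(xs),len(ys)),float(z))])
    m=project(p,X.reshape(-1,3)).reshape(X.shape[:2]+(2,)).astype(np.float32)
    return cv2.remap(p["pixels"],m[...,0],m[...,1],cv2.INTER_CUBIC)
E
python3 - <<'E'
import pickle,cv2,numpy as np
from lib import *
a,b=pickle.load(open("p0.pkl","rb"))
for p in(a,b):
    c=cloud(p); 
    for u,v in ([(214,195),(196,203),(373,225),(417,192),(250,231),(290,229),(350,187),(350,215)] if p is b else [(291,158),(295,114),(242,179),(149,261),(188,236),(214,201),(209,275),(286,166)]): print((u,v),c[v,u].round(0))
cr=lambda p,u0,u1,v0,v1,w,h:cv2.resize(p["pixels"][v0:v1,u0:u1],(w,h),interpolation=cv2.INTER_CUBIC)
top=np.hstack([cr(a,265,315,143,193,400,400),cr(b,160,240,170,230,400,300) if 0 else cr(b,178,238,170,230,400,400)])
bot=ortho(b,30,395,545-50,-220,180,2)[:200]
cv2.imwrite("pics/c1.png",np.vstack([top,bot])[:,:,::-1])
E
```

```text
(291, 158) [527. 295.  38.]
(295, 114) [361. 606.  29.]
(242, 179) [443. 108.  27.]
(149, 261) [ 451. -319.   29.]
(188, 236) [ 475. -193.   29.]
(214, 201) [439. -36.  30.]
(209, 275) [ 602. -252.    8.]
(286, 166) [549. 221.  56.]
(214, 195) [548. 226.  54.]
(196, 203) [526. 290.  23.]
(373, 225) [ 452. -307.   36.]
(417, 192) [ 566. -464.   36.]
(250, 231) [431. 106.  28.]
(290, 229) [438. -28.  32.]
(350, 187) [ 588. -238.    9.]
(350, 215) [ 490. -236.    5.]
```

View pics/c1.png

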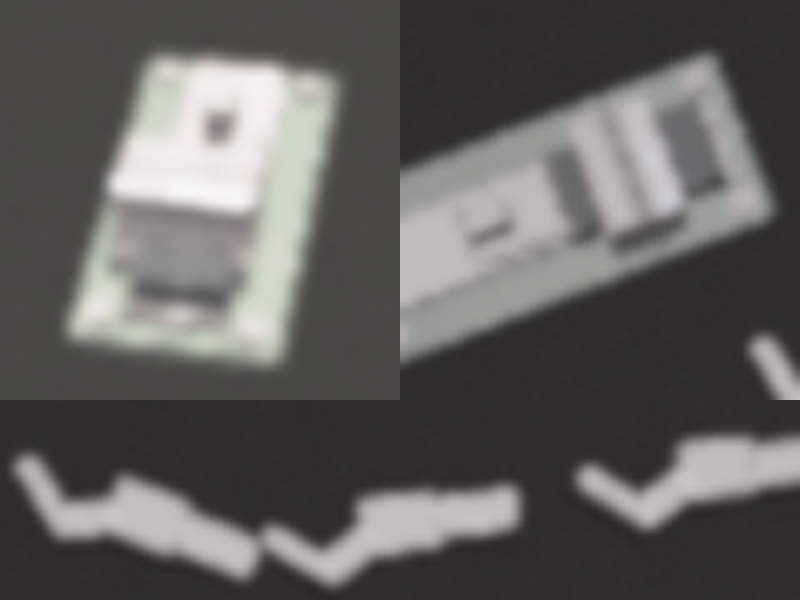

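The crops show a narrow dark groove line along the middle of the block's top, so I expect die_a or die_b. The punches' tangs point right and their noses point left. I'll fit models to the silhouettes and take depth profiles of the block to settle which way the wide V faces.

```bash
cat >> lib.py <<'E'
from scipy.optimize import minimize
S=4
NECK=[(14,-2),(31,13),(58,-3),(63,4),(36,27),(30,26),(14,13)]
rect=lambda x0,x1,y0,y1:[(x0,y0),(x1,y0),(x1,y1),(x0,y1)]
PUNCH=[(rect(-62,-22,-9,9),0,30),(rect(-22,14,-13,13),0,30),([(14,-3),(31,13),(36,27),(30,26),(14,13)],0,30),([(31,13),(58,-3),(63,4),(36,27)],0,30)]
CRADLE=[(rect(-65,75,-136,136),0,8),(rect(67,75,-136,136),0,30)]+[(rect(31,67,y0+s*16-4,y0+s*16+4),0,30) for y0 in(-99,-33,33,99) for s in(-1,1)]
VISE=[(rect(-155,60,-45,45),0,8),(rect(-20,20,-30,30),16,56),(rect(-78,-20,-18,18),8,24)]
def tw(q,P): 
    c,s=np.cos(q[2]),np.sin(q[2]); P=np.asarray(P,float); return np.stack([q[0]+c*P[...,0]-s*P[...,1],q[1]+s*P[...,0]+c*P[...,1]],-1)
def render(p,box,model,q,z=0):
    u0,u1,v0,v1=box; im=np.zeros(((v1-v0)*S,(u1-u0)*S),np.uint8)
    for P,a,b in model:
        w=tw(q,P); X=np.vstack([np.c_[w,np.full(len(w),z+h)] for h in(a,b)])
        uv=((project(p,X)-[u0,v0]+.5)*S-.5)
        cv2.fillPoly(im,[np.round(cv2.convexHull(uv.astype(np.float32))*16).astype(np.int32)],255,shift=4)
    return cv2.GaussianBlur(im.astype(np.float32)/255,(0,0),S*.8)
def target(p,box,thr,fill,bg=None):
    u0,u1,v0,v1=box; g=p["pixels"][v0:v1,u0:u1].astype(np.float32).max(-1)
    g=cv2.resize(g,None,fx=S,fy=S,interpolation=cv2.INTER_CUBIC)
    m=(g>thr).astype(np.uint8)
    if fill:
        cs=cv2.findContours(m,cv2.RETR_EXTERNAL,cv2.CHAIN_APPROX_NONE)[0]; m[:]=0; cv2.drawContours(m,[max(cs,key=cv2.contourArea)],-1,1,-1)
    return cv2.GaussianBlur(m.astype(np.float32),(0,0),S*.8)
def fit(cams,model,q0,thr=100,fill=True,z=0,pad=5,multi=(0,)):
    """cams: pictures; q0 start (x,y,yaw). Returns q, rms cost per camera"""
    T=[]
    for p in cams:
        r=100*np.array(q0)*0
        X=np.vstack([np.c_[tw(q0,P),np.full(len(P),z+h)] for P,a,b in model for h in(a,b)]); uv=project(p,X)
        l=np.maximum(np.floor(uv.min(0)-pad).astype(int),0); h=np.ceil(uv.max(0)+pad).astype(int)
        box=(l[0],min(h[0],512),l[1],min(h[1],384)); T.append((p,box,target(p,box,thr,fill)))
    cost=lambda q:sum(((render(p,b,model,[q[0],q[1],q[2]/100],z)-t)**2).sum()/S**2 for p,b,t in T)
    best=None
    for d in multi:
        s=np.array([q0[0],q0[1],100*(q0[2]+d)])
        r=minimize(cost,s,method="Nelder-Mead",options=dict(initial_simplex=s+np.array([[0,0,0],[8,0,0],[0,8,0],[0,0,12]]),xatol=.05,fatol=.01))
        if best is None or r.fun<best.fun: best=r
    return np.array([best.x[0],best.x[1],best.x[2]/100]),best.fun
E
cat > m1.py <<'E'
import pickle
from lib import *
a,b=pickle.load(open("p0.pkl","rb"))
P0=[(436,107,1.3),(438,-30,1.6),(470,-190,1.6),(455,-320,1.6)]
P0=[(435,107,1.2),(437,-33,1.65),(468,-186,1.65),(460,-320,1.65)]
for nm,cs in(("both",(a,b)),("scene",(a,)),("top",(b,))):
    print(nm)
    for q in P0: r,f=fit(cs,PUNCH,q); print(" punch",r.round(2),round(f,1))
    r,f=fit(cs,CRADLE,(588,-238,-.03)); print(" cradle",r.round(3),round(f,1))
    v,f=fit(cs,VISE,(545,226,-1.2),thr=90); print(" vise",v.round(3),round(f,1))
    if nm=="both": vb=v
for p in(a,b):
    c=cloud(p).reshape(-1,3); d=c[:,:2]-vb[:2]; cs,sn=np.cos(vb[2]),np.sin(vb[2])
    lx=d@[cs,sn]; ly=d@[-sn,cs]; k=(abs(ly)<26)&(abs(lx)<48)
    print([(int(x),round(float(np.median(c[k&(abs(lx-x)<2),2])),1),int((k&(abs(lx-x)<2)).sum())) for x in range(-46,48,3)])
E
python3 m1.py
```

```text
both
 punch [439.45 110.19   1.15] 163.4
 punch [433.69 -14.21   1.67] 67.8
 punch [ 461.48 -174.4     1.64] 46.1
 punch [ 458.95 -310.58    1.59] 53.4
 cradle [ 5.90643e+02 -2.34104e+02 -8.30000e-02] 80.4
 vise [553.792 237.712  -1.183] 65.7
scene
 punch [435.58 110.81   1.14] 120.8
 punch [431.02  -9.97   1.64] 42.0
 punch [ 459.29 -170.95    1.62] 22.3
 punch [ 457.32 -309.41    1.57] 26.4
 cradle [ 5.88963e+02 -2.33170e+02 -7.60000e-02] 34.3
 vise [551.321 239.361  -1.196] 47.3
top
 punch [440.3  110.03   1.18] 28.9
 punch [435.38 -15.36   1.68] 8.2
 punch [ 463.25 -176.15    1.64] 6.4
 punch [ 460.5  -314.91    1.59] 4.9
 cradle [ 5.92696e+02 -2.36206e+02 -8.40000e-02] 12.4
 vise [554.164 235.826  -1.188] 10.4
[(-46, 6.3, 2), (-43, nan, 0), (-40, nan, 0), (-37, 7.2, 1), (-34, nan, 0), (-31, 7.6, 1), (-28, 7.6, 1), (-25, nan, 0), (-22, 53.0, 3), (-19, 53.3, 8), (-16, 54.3, 9), (-13, 54.4, 17), (-10, 54.2, 13), (-7, 53.8, 12), (-4, 52.5, 18), (-1, 52.3, 15), (2, 51.7, 8), (5, 53.2, 13), (8, 34.6, 21), (11, 33.6, 30), (14, 34.4, 40), (17, 36.7, 31), (20, 47.4, 44), (23, 29.5, 25), (26, 29.5, 5), (29, 28.8, 10), (32, 28.4, 13), (35, 28.0, 9), (38, 28.8, 11), (41, 27.4, 21), (44, 20.4, 23), (47, 21.1, 24)]
[(-46, 25.0, 17), (-43, 22.6, 18), (-40, 25.2, 16), (-37, 27.2, 17), (-34, 28.9, 17), (-31, 27.5, 18), (-28, 27.2, 18), (-25, 29.5, 17), (-22, 29.9, 18), (-19, 55.0, 13), (-16, 55.6, 18), (-13, 55.1, 19), (-10, 57.0, 19), (-7, 58.7, 17), (-4, 55.6, 18), (-1, 54.4, 18), (2, 55.0, 20), (5, 57.3, 18), (8, 57.0, 18), (11, 55.5, 18), (14, 55.3, 17), (17, 56.7, 18), (20, 52.8, 19), (23, 31.3, 18), (26, 29.2, 17), (29, 29.0, 17), (32, 30.1, 17), (35, 30.6, 18), (38, 31.1, 19), (41, 29.2, 18), (44, 28.0, 18), (47, 23.9, 14)]
  return _methods._mean(a, axis=axis, dtype=dtype,
  ret = ret.dtype.type(ret / rcount)
```

The scene camera sees points recessed to x≈8 at z≈34 on the face toward the fixed jaw. That matches the apex of the wide V, so this looks like die_a. I'll confirm with a histogram and check that the arm can reach the tilted grasps.

```bash
cat > rob.py <<'E'
import numpy as np
from scipy.spatial.transform import Rotation as R
from bench import *
V=np.array([553.0,237.5,-1.187]); C=np.array([590.8,-234.7,-.081])
G=164.
def w(F,p):
    c,s=np.cos(F[2]),np.sin(F[2]); return np.array([F[0]+c*p[0]-s*p[1],F[1]+s*p[0]+c*p[1],p[2]])
def pose(F,p,tilt=0,flip=1,turn=0,zdown=None):
    """TCP pose: grasp point at p in frame F; tool y along F's y (flip=-1: reversed), approach rotated by tilt about F's y; turn = extra yaw"""
    Y=np.array([0,flip,0.]); Z=np.array([-np.sin(tilt),0,-np.cos(tilt)]); M=np.column_stack([np.cross(Y,Z),Y,Z])
    M=R.from_euler("z",F[2]+turn).as_matrix()@M
    return w(F,p)-G*M[:,2],R.from_matrix(M).as_quat()
def f(): return read_state()["wrist_force"]
E
python3 - <<'E'
import pickle
from lib import *; from rob import *
a,b=pickle.load(open("p0.pkl","rb"))
c=cloud(a).reshape(-1,3); d=c[:,:2]-V[:2]; cs,sn=np.cos(V[2]),np.sin(V[2]); lx=d@[cs,sn]; ly=d@[-sn,cs]
for y0 in(-26,0):
  H=np.histogram2d(lx[(ly>y0)&(ly<y0+26)],c[(ly>y0)&(ly<y0+26),2],bins=[range(-22,34,4),range(24,64,4)])[0].astype(int)
  print("z bins 24..; rows lx -22.."); print(H)
for t in(.785,-.785,.6,-.6,.97,-.97,0):
  for fl in(1,-1):
    for z in(36,150):
        q=inverse_kinematics(*pose(V,[-5,0,z],t,fl)); print(t,fl,z,None if q is None else np.round(q,2))
for fl in(1,-1): print("fin",[np.round(inverse_kinematics(*pose(V,[x,0,46],0,fl)),2) for x in(-76,-118)])
E
```

```text
z bins 24..; rows lx -22..
[[0 0 0 0 0 0 0 1 0]
 [0 0 0 0 0 0 0 4 0]
 [0 0 0 0 0 0 0 4 3]
 [0 0 0 0 0 0 0 4 0]
 [0 0 0 0 0 0 2 7 1]
 [0 0 0 0 0 0 4 2 0]
 [0 0 0 0 0 0 0 0 0]
 [1 2 4 0 0 0 0 6 0]
 [1 4 4 2 0 0 0 1 1]
 [3 4 0 1 0 1 1 5 0]
 [3 2 0 0 0 6 2 5 2]
 [4 1 0 0 0 0 2 1 1]
 [1 2 0 0 0 0 0 0 0]]
z bins 24..; rows lx -22..
[[0 0 0 0 0 0 0 3 0]
 [0 1 1 0 0 0 0 3 0]
 [0 0 0 0 1 1 0 8 1]
 [0 0 0 0 0 0 0 4 0]
 [0 0 0 0 0 0 4 3 1]
 [0 0 0 0 0 0 0 2 1]
 [1 2 0 0 0 0 0 4 0]
 [1 2 2 0 1 0 0 2 1]
 [4 5 3 1 0 0 0 4 0]
 [3 3 2 0 1 0 1 5 3]
 [1 2 0 0 0 5 5 3 3]
 [2 2 0 0 0 0 2 0 1]
 [2 3 0 0 0 0 0 0 0]]
0.785 1 36 [ 0.25  0.7   0.03 -0.85 -1.2  -2.57]
0.785 1 150 [ 0.26  0.54  0.09 -0.81 -1.33 -2.73]
0.785 -1 36 [ 0.25  0.7   0.03 -0.85 -1.2   0.58]
0.785 -1 150 [ 0.26  0.54  0.09 -0.81 -1.33  0.41]
-0.785 1 36 [ 0.91  0.71 -0.48  0.8  -1.02  1.96]
-0.785 1 150 [ 0.93  0.56 -0.39  0.71 -1.2   2.13]
-0.785 -1 36 [ 0.91  0.71 -0.48  0.8  -1.02 -1.18]
-0.785 -1 150 [ 0.93  0.56 -0.39  0.71 -1.2  -1.01]
0.6 1 36 [ 0.35  0.64 -0.02 -0.7  -1.06 -2.7 ]
0.6 1 150 [ 0.36  0.49  0.04 -0.65 -1.22 -2.85]
[... 387 characters left out ...]
63]
0.97 -1 36 [ 0.17  0.76  0.08 -0.98 -1.34  0.68]
0.97 -1 150 [ 0.18  0.61  0.12 -0.95 -1.45  0.51]
-0.97 1 36 [ 0.94  0.78 -0.47  0.87 -1.16  1.86]
-0.97 1 150 [ 0.96  0.63 -0.41  0.8  -1.31  2.03]
-0.97 -1 36 [ 0.94  0.78 -0.47  0.87 -1.16 -1.28]
-0.97 -1 150 [ 0.96  0.63 -0.41  0.8  -1.31 -1.11]
0 1 36 [ 0.68  0.56 -0.28  0.   -0.73  2.84]
0 1 150 [ 0.68  0.42 -0.18  0.   -0.97  2.84]
0 -1 36 [ 0.68  0.56 -0.28  0.   -0.73 -0.3 ]
0 -1 150 [ 0.68  0.42 -0.18  0.   -0.97 -0.3 ]
fin [array([ 0.8 ,  0.55, -0.26,  0.  , -0.76,  2.73]), array([ 0.86,  0.56, -0.24,  0.  , -0.77,  2.66])]
fin [array([ 0.8 ,  0.55, -0.26,  0.  , -0.76, -0.41]), array([ 0.86,  0.56, -0.24,  0.  , -0.77, -0.48])]
```

Confirmed: the recess profile is the wide V facing the fixed jaw, with the narrow V on top, so this is die_a. I'll open the jaw now.

```bash
cat >> rob.py <<'E'
def lin(F,p,tilt=0,flip=-1,speed=100,turn=0): move_linear(pose(F,p,tilt,flip,turn)[0],speed)
E
cat > s1.py <<'E'
from rob import *
import cv2
grip(45,40)
movep(*pose(V,[-76.2,0,150],0,-1)); f0=f()
lin(V,[-76.2,0,46],speed=120); print("f",(f()-f0).round(1))
s=grip(5,40); st=read_state(); print("open",st["opening"],st["grasp_force"],(f()-f0).round(1))
lin(V,[-116.2,0,46],speed=40); print("f",(f()-f0).round(1),read_state()["opening"])
grip(45); lin(V,[-116.2,0,170])
print(read_state()["t"])
movep(*pose(V,[-116,-0,300],0,-1))
movej(np.array([-.6,.2,0,0,-1.3,0]))
b=read_camera("top");a=read_camera("scene")
import pickle; pickle.dump((a,b),open("p1.pkl","wb"))
cr=lambda p,u0,u1,v0,v1,w,h:cv2.resize(p["pixels"][v0:v1,u0:u1],(w,h),interpolation=cv2.INTER_CUBIC)
cv2.imwrite("pics/c2.png",np.hstack([cr(a,255,315,140,200,400,400),cr(b,160,240,160,240,400,400)])[:,:,::-1])
E
python3 s1.py
```

```text
f [ 0.6 -0.5 -0.1]
open 13.926531773279157 39.998592138290405 [ 0.9 -0.   1.4]
f [ 4.  -5.5  2.1] 13.482723766883382
10.0417
```

View pics/c2.png

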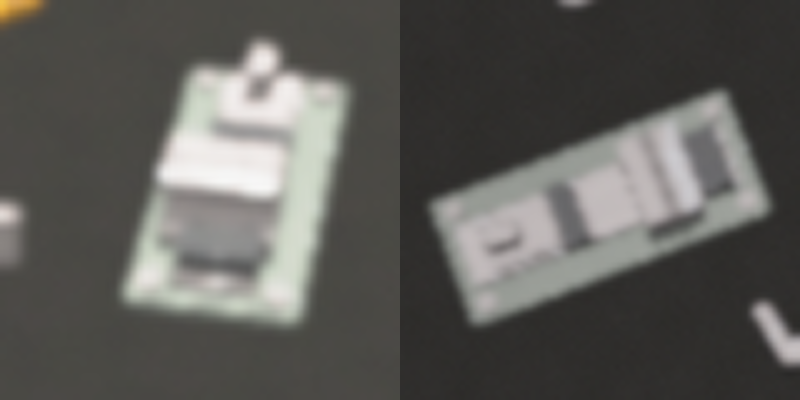

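The jaw is open, with the fin now at (500,235) in the right crop, and the block has not moved. Next I'll grip the block by its ends with the tool tilted and turn it.

```bash
cat > s2.py <<'E'
from rob import *
T=.785
grip(87,50)
movep(*pose(V,[0,0,170],T,-1)); f0=f()
lin(V,[0,0,36],T,speed=100); print("down",(f()-f0).round(1))
grip(40,50); st=read_state(); print("open",st["opening"],st["grasp_force"],(f()-f0).round(1))
lin(V,[-3,0,50],T,speed=40); lin(V,[-3,0,170],T); print("lift",(f()-f0).round(1),read_state()["opening"])
movep(*pose(V,[-6,0,170],0,-1)); movep(*pose(V,[-6,0,170],-T,-1)); dwell(.3); f1=f(); print("turned",(f1-f0).round(1))
lin(V,[-6,0,44],-T,speed=80); dwell(.2)
z=44.
while z>31:
    d=(f()-f1); 
    if d[2]>4: break
    z-=.5; lin(V,[-6,0,z],-T,speed=20); dwell(.08)
print("z",z,(f()-f1).round(1),read_state()["opening"],read_state()["t"])
E
python3 s2.py
```

```text
down [0.7 0.7 0.1]
open 59.6725829451962 49.981490168720484 [-4.8 -2.2  2.5]
lift [-0.9  0.4 -6.9] 59.91200998866049
turned [ 0.1  1.2 -8. ]
z 35.5 [-2.5 -1.1  4.1] 60.03785646196559 30.3833
```

```bash
cat > s3.py <<'E'
from rob import *
import cv2,pickle
T=.785
grip(87); dwell(.2); lin(V,[-6,0,170],-T,speed=120)
movep(*pose(V,[-116.2,0,250],0,-1))
a=read_camera("scene"); pickle.dump(a,open("p2.pkl","wb"))
grip(45,40); f0=f()
lin(V,[-116.2,0,46],speed=120); grip(5,50); print("open",read_state()["opening"],(f()-f0).round(1))
x=-84.; lin(V,[x,0,46],speed=40); dwell(.1)
X=w(V,[1,0,0])-w(V,[0,0,0])
while x<-73:
    g=(f()-f0)@X; print(x,round(g,1))
    if g<-16: break
    x+=.5; lin(V,[x,0,46],speed=15); dwell(.08)
print(read_state()["t"])
grip(45); lin(V,[x,0,170]); movej([-.6,.2,0,0,-1.3,0])
a=read_camera("scene");b=read_camera("top"); pickle.dump((a,b),open("p3.pkl","wb"))
cr=lambda p,u0,u1,v0,v1,w,h:cv2.resize(p["pixels"][v0:v1,u0:u1],(w,h),interpolation=cv2.INTER_CUBIC)
cv2.imwrite("pics/c3.png",np.hstack([cr(a,255,315,140,200,400,400),cr(b,160,240,160,240,400,400)])[:,:,::-1])
print(read_state()["t"])
E
python3 s3.py
```

```text
open 13.628444616964405 [ 0.4 -1.3 -0.5]
-84.0 -4.3
-83.5 -4.7
-83.0 -5.2
-82.5 -4.2
-82.0 -4.5
-81.5 -5.5
-81.0 -7.4
-80.5 -8.4
-80.0 -9.1
-79.5 -9.5
-79.0 -9.1
-78.5 -8.7
-78.0 -9.2
-77.5 -10.1
-77.0 -8.7
-76.5 -8.5
-76.0 -9.4
-75.5 -9.0
-75.0 -9.6
-74.5 -9.6
-74.0 -10.6
-73.5 -10.6
45.2167
50.2917
```

View pics/c3.png

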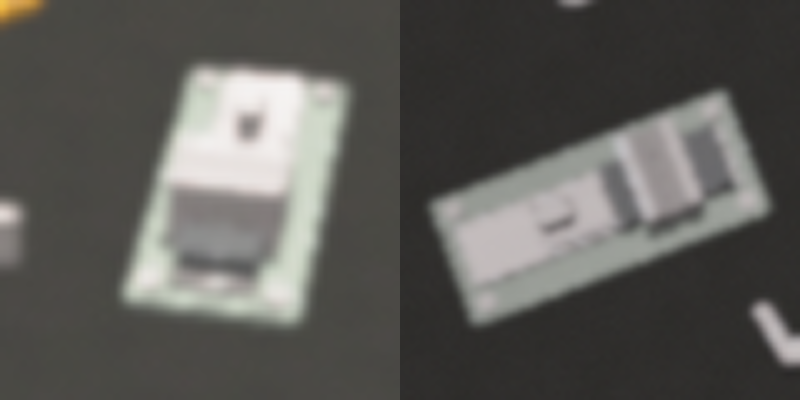

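```bash
python3 - <<'E' 2>/dev/null
import pickle
from lib import *; from rob import V,w
a0,b0=pickle.load(open("p0.pkl","rb")); a1,b1=pickle.load(open("p1.pkl","rb")); a3,b3=pickle.load(open("p3.pkl","rb"))
def prof(p,z,xs,ys):
    X=np.array([[w(V,[x,y,z]) for x in xs] for y in ys]); m=project(p,X.reshape(-1,3)).reshape(len(ys),len(xs),2).astype(np.float32)
    return cv2.remap(p["pixels"].max(-1).astype(np.float32),m[...,0],m[...,1],cv2.INTER_CUBIC).mean(0).round(0).astype(int)
xs=np.arange(-60,56,2.)
print(xs.astype(int).tolist())
for p in(b0,b1,b3): print(prof(p,30,xs,np.arange(-14,15,4)).tolist())
for n,p in(("s0",a0),("t0",b0),("s3",a3),("t3",b3)):
    c=cloud(p).reshape(-1,3); d=c[:,:2]-V[:2]; cs,sn=np.cos(V[2]),np.sin(V[2]); lx=d@[cs,sn]; ly=d@[-sn,cs]
    k=(abs(ly)<24)&(abs(lx)<50)
    print(n,[(int(x),round(float(np.median(c[k&(abs(lx-x)<2),2])),1)) for x in range(-30,32,3)])
E
```

```text
[-60, -58, -56, -54, -52, -50, -48, -46, -44, -42, -40, -38, -36, -34, -32, -30, -28, -26, -24, -22, -20, -18, -16, -14, -12, -10, -8, -6, -4, -2, 0, 2, 4, 6, 8, 10, 12, 14, 16, 18, 20, 22, 24, 26, 28, 30, 32, 34, 36, 38, 40, 42, 44, 46, 48, 50, 52, 54]
[185, 188, 190, 190, 190, 191, 191, 190, 187, 180, 167, 150, 131, 116, 108, 105, 105, 106, 112, 127, 148, 168, 181, 188, 191, 191, 188, 182, 173, 163, 156, 157, 165, 177, 188, 196, 202, 204, 201, 194, 179, 159, 137, 120, 111, 108, 108, 107, 107, 107, 108, 113, 125, 141, 156, 164, 165, 163]
[125, 144, 163, 179, 187, 191, 193, 193, 193, 194, 194, 194, 194, 194, 194, 194, 193, 190, 186, 181, 179, 182, 186, 190, 191, 191, 188, 182, 173, 163, 156, 157, 165, 177, 188, 196, 201, 203, 200, 193, 179, 159, 138, 121, 112, 108, 107, 107, 108, 108, 108, 113, 125, 141, 156, 164, 165, 163]
[183, 187, 189, 190, 191, 191, 191, 191, 188, 182, 170, 153, 134, 118, 109, 106, 105, 107, 116, 132, 153, 171, 182, 184, 178, 169, 160, 153, 150, 149, 149, 150, 151, 152, 155, 160, 168, 177, 182, 180, 171, 155, 136, 120, 112, 108, 107, 107, 107, 108, 109, 113, 125
[... 354 characters left out ...]
15, 54.6), (-12, 54.7), (-9, 59.0), (-6, 57.5), (-3, 54.9), (0, 55.0), (3, 55.3), (6, 57.3), (9, 56.8), (12, 55.3), (15, 56.4), (18, 56.7), (21, 37.1), (24, 31.2), (27, 29.1), (30, 31.3)]
s3 [(-30, nan), (-27, nan), (-24, nan), (-21, 52.7), (-18, 54.1), (-15, 53.8), (-12, 52.2), (-9, 52.0), (-6, 50.0), (-3, 46.9), (0, 46.6), (3, 48.9), (6, nan), (9, 6.2), (12, 52.7), (15, 54.7), (18, 43.0), (21, 42.7), (24, 35.9), (27, 29.2), (30, 28.3)]
t3 [(-30, 29.2), (-27, 31.3), (-24, 30.9), (-21, 31.0), (-18, 57.4), (-15, 55.9), (-12, 55.0), (-9, 53.2), (-6, 50.5), (-3, 48.3), (0, 44.5), (3, 46.4), (6, 48.5), (9, 51.5), (12, 54.4), (15, 56.7), (18, 56.3), (21, 51.5), (24, 29.7), (27, 29.4), (30, 29.7)]
```

The block is clamped with the wide V up: the depth apex is at x≈0 and about 12 mm deep. The jaw edge lines up with its starting image. Next are the punches, starting with the rightmost one into lane 1.

```bash
cat > punch.py <<'E'
import sys,pickle
from lib import *; from rob import *
Q0={1:(440,110,1.17),2:(435,-15,1.68),3:(463,-176,1.64),4:(460,-315,1.59)}
LY={1:-99,2:-33,3:33,4:99}; PARK=[.95,.1,0,0,-1.3,0]; OFF=np.array([-1.5,2.,0])
def look():
    movej(PARK); b=read_camera("top"); pickle.dump(b,open("last.pkl","wb")); return b
def do(i,lane,q0=None):
    b=look(); q,c=fit([b],PUNCH,q0 or Q0[i],pad=10,multi=(0,.15,-.15)); q=q+OFF; print("punch",i,q.round(2),"cost",round(c,1))
    if c>32: return print("BAD FIT")
    L=np.r_[w(C,[1,LY[lane],0])[:2],C[2]+np.pi]
    best=None
    for s in(1,-1):
        j=[inverse_kinematics(*pose(F,[-4,0,z],0,s)) for F,z in((q,22),(L,30))]
        if None not in [type(x) if x is None else 0 for x in j]:
            m=max(abs(x[5]) for x in j)
            if best is None or m<best[0]: best=(m,s)
    s=best[1]; print("flip",s,"j6",round(best[0],2))
    go=lambda F,z,v=150:lin(F,[-4,0,z],0,s,v)
    grip(62,40); movep(*pose(q,[-4,0,120],0,s)); f0=f()
    go(q,22,120); grip(15,40); st=read_state(); print("open",round(st["opening"],1),round(st["grasp_force"],1),(f()-f0).round(1))
    go(q,110); f1=f(); print("lift",(f1-f0).round(1))
    movep(*pose(L,[-4,0,110],0,s)); dwell(.2); f1=f()
    go(L,64); z=64.
    while z>30.4:
        z-=2 if z>36 else .8; go(L,z,40); dwell(.04); d=f()-f1
        if d[2]>6 or np.hypot(*d[:2])>12: print("contact z",round(z,1),d.round(1)); break
    if z>33: return print("HIGH CONTACT, still holding",z)
    grip(42); dwell(.1); go(L,120); print("done t",read_state()["t"])
if __name__=="__main__": do(*map(int,sys.argv[1:3]))
E
python3 punch.py 4 1
```

```text
punch 4 [ 457.89 -317.07    1.65] cost 90.8
BAD FIT
```

```bash
python3 - <<'E'
import pickle,cv2
from lib import *
b=pickle.load(open("last.pkl","rb")); im=b["pixels"][:,:,::-1].copy()
cv2.imwrite("pics/t5.png",cv2.resize(im[130:290,180:440],(780,480),interpolation=cv2.INTER_CUBIC))
E
```

```text
(no output)
```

View pics/t5.png

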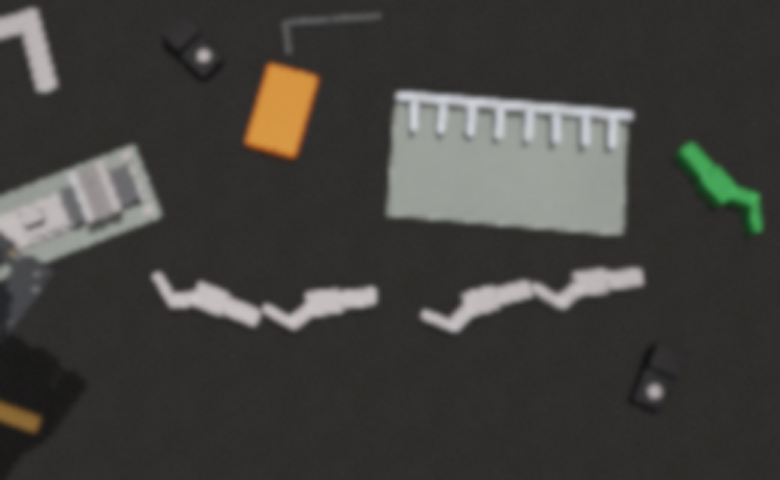

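The knock has happened: punch 3 has moved to about (483,300) in the crop, and its tang now touches punch 4's nose. I'll fit touching punches jointly.

```bash
cat >> lib.py <<'E'
def fit_all(p,Q,thr=100,rounds=3,pad=5):
    """alternating fit of punches {i:q} in one picture, the others rendered in place; returns Q, costs"""
    Q=dict(Q); cost={}
    for r in range(rounds):
        for i in Q:
            X=np.vstack([np.c_[tw(Q[i],P),np.full(len(P),h)] for P,a,b in PUNCH for h in(a,b)]); uv=project(p,X)
            l=np.floor(uv.min(0)-pad).astype(int); h=np.ceil(uv.max(0)+pad).astype(int); box=(l[0],h[0],l[1],h[1])
            t=target(p,box,thr,False); o=np.zeros_like(t)
            for j in Q:
                if j!=i: o=np.maximum(o,render(p,box,PUNCH,Q[j]))
            fun=lambda q:((np.minimum(1,np.maximum(o,render(p,box,PUNCH,[q[0],q[1],q[2]/100])))-t)**2).sum()/S**2
            s=np.array([Q[i][0],Q[i][1],100*Q[i][2]])
            m=minimize(fun,s,method="Nelder-Mead",options=dict(initial_simplex=s+np.array([[0,0,0],[8,0,0],[0,8,0],[0,0,12]])/(1+r),xatol=.05,fatol=.01))
            Q[i]=np.array([m.x[0],m.x[1],m.x[2]/100]); cost[i]=m.fun
    return Q,cost
E
python3 - <<'E'
s=open('punch.py').read()
s=s.replace("3:(463,-176,1.64)","3:(443,-196,1.81)").replace("4:(460,-315,1.59)","4:(460,-317,1.65)")
a=s.index("def do"); e=s.index("    if c>32")
s=s[:a]+'''def do(i,lane,rest):
    b=look(); Q,c=fit_all(b,{k:Q0[k] for k in rest}); print({k:(v.round(2).tolist(),round(c[k],1)) for k,v in Q.items()}); q=Q[i]+OFF; c=max(c.values())
'''+s[e:]
s=s.replace("if c>32","if c>25").replace("do(*map(int,sys.argv[1:3]))","do(int(sys.argv[1]),int(sys.argv[2]),[int(k) for k in sys.argv[3]])")
open('punch.py','w').write(s)
E
python3 punch.py 4 1 1234
```

```text
{1: ([440.63, 110.21, 1.17], np.float64(9.9)), 2: ([435.43, -16.28, 1.68], np.float64(9.2)), 3: ([437.06, -193.8, 1.82], np.float64(8.6)), 4: ([459.19, -320.32, 1.67], np.float64(5.9))}
flip 1 j6 1.77
open 25.8 40.0 [-0.3  0.4  2.1]
lift [-0.5  1.2 -5.3]
done t 68.725
```

```bash
python3 punch.py 3 2 123; cat > chk.py <<'E'
import sys
from punch import *
b=look() if len(sys.argv)>2 else pickle.load(open("last.pkl","rb"))
for l in map(int,sys.argv[1]):
    L=np.r_[w(C,[1,LY[l],0])[:2]-OFF[:2],C[2]+np.pi]
    bx=fit([b],PUNCH,L,thr=205,fill=False,z=8,pad=2)
    d=bx[0]-L; c,s=np.cos(C[2]),np.sin(C[2]); print(l,"cradle dx,dy,dyaw vs command",(d[:2]@[c,s]).round(1),(d[:2]@[-s,c]).round(1),d[2].round(3),bx[1].round(1))
cv2.imwrite("pics/k%s.png"%sys.argv[1],cv2.resize(b["pixels"][130:290,290:440][:,:,::-1],(750,600)[:1]+(600,) if 0 else (562,600),interpolation=cv2.INTER_CUBIC))
E
python3 chk.py 1
```

```text
{1: ([440.64, 110.23, 1.17], np.float64(9.8)), 2: ([435.33, -16.17, 1.68], np.float64(8.9)), 3: ([436.52, -192.37, 1.8], np.float64(7.0))}
flip 1 j6 1.67
open 25.7 39.7 [ 0.7 -0.1  1.2]
lift [-0.6 -0.9 -5.6]
done t 86.3917
1 cradle dx,dy,dyaw vs command 162.1 -18.9 -3.36 6.0
```

View pics/k1.png

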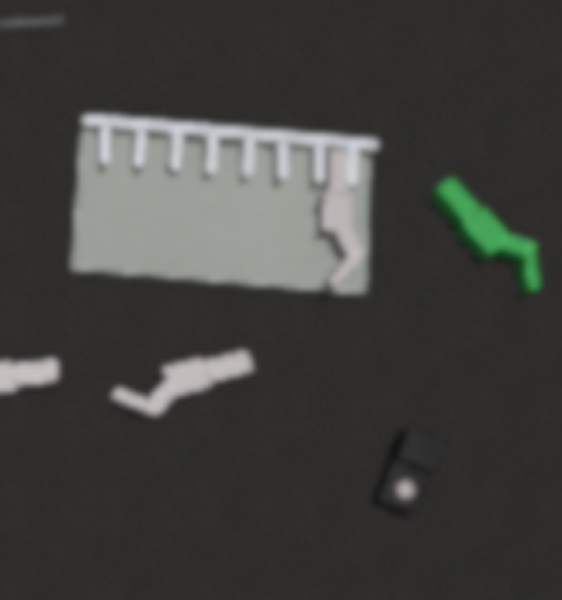

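Lane 1's punch lies between its walls, with the tang at (340,165) and the nose at the open front near (340,290). I'll continue with the other two.

```bash
python3 punch.py 2 3 12 && python3 punch.py 1 4 1; python3 - <<'E'
from punch import *
b=look(); a=read_camera("scene"); pickle.dump((a,b),open("p9.pkl","wb"))
im=np.hstack([ortho(b,38,500,690,-390,-80,1.25),]); c=lambda p,u0,u1,v0,v1,w,h:cv2.resize(p["pixels"][v0:v1,u0:u1],(w,h),interpolation=cv2.INTER_CUBIC)
L=cv2.resize(ortho(b,38,510,680,-390,-80,2),(496,272)); Rr=c(b,170,250,160,240,272,272)
cv2.imwrite("pics/f1.png",np.vstack([np.hstack([L,Rr]),c(a,140,320,140,320,768,320) if 0 else np.hstack([c(a,145,275,215,320,396,320),c(a,255,315,140,200,372,320)])])[:,:,::-1])
# lateral depth profile per lane: tops >30 within body
cl=cloud(b).reshape(-1,3); d=cl[:,:2]-C[:2]+0; cs,sn=np.cos(C[2]),np.sin(C[2]); lx=d@[cs,sn]; ly=d@[-sn,cs]
for l in LY:
    k=(abs(ly-LY[l])<9)&(lx>-5)&(lx<25); k2=(abs(ly-LY[l])<6)&(lx>35)&(lx<60); print(l,np.nanmedian(cl[k,2]).round(1),np.nanmedian(cl[k2,2]).round(1))
print(read_state()["t"])
E
```

```text
{1: ([440.64, 110.23, 1.17], np.float64(10.0)), 2: ([435.35, -16.19, 1.68], np.float64(9.0))}
flip 1 j6 1.56
open 25.5 39.8 [-0.8  0.9  3. ]
lift [-0.2  1.  -7.4]
done t 103.7
{1: ([440.47, 110.13, 1.17], np.float64(6.1))}
flip 1 j6 1.45
open 25.8 39.9 [-1.4 -0.7  0.7]
lift [-0.5 -0.8 -6.8]
done t 121.0667
1 38.8 39.1
2 38.5 39.7
3 37.3 37.4
4 38.1 38.9
123.2167
```

View pics/f1.png

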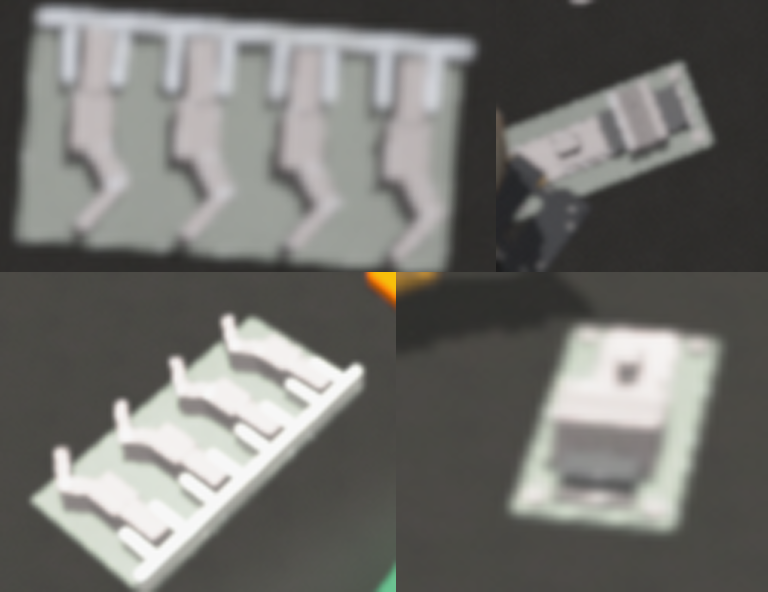

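All four lie flat, with tops at about 38 mm, tangs between the walls and noses at the front. I'll check the along-lane and cross-lane offsets numerically using the colour difference.

```bash
python3 - <<'E'
import pickle
import lib
from lib import *; from rob import C,w
a,b=pickle.load(open("p9.pkl","rb")); LY={1:-99,2:-33,3:33,4:99}; OFF=[-1.5,2]
px=b["pixels"].astype(int); rg=px[...,0]-px[...,1]
for l in LY:
    for x,y,z in((5,0,38),(50,0,38),(-20,35,8),(50,16,30)): 
        u,v=project(b,[w(C,[x,LY[l]+y,z])-[*OFF,0]])[0].round().astype(int); print(px[v,u].tolist(),end=" ")
    print()
def targ(p,box,thr,fill,bg=None):
    u0,u1,v0,v1=box; g=cv2.resize(p["pixels"][v0:v1,u0:u1].astype(np.float32),None,fx=S,fy=S,interpolation=cv2.INTER_CUBIC)
    return cv2.GaussianBlur(((g[...,0]-g[...,1]>thr)&(g.max(-1)>100)).astype(np.float32),(0,0),S*.8)
lib.target=targ
for l in LY:
    L=np.r_[w(C,[5,LY[l],0])[:2]-OFF,C[2]+np.pi]
    for thr in(1,4):
        q,c=fit([b],PUNCH,L,thr=thr,z=8,pad=1); d=q-L; cs,sn=np.cos(C[2]),np.sin(C[2])
        print(l,thr,"x %.1f y %.1f yaw %.3f cost %.1f"%(d[:2]@[cs,sn],d[:2]@[-sn,cs],d[2],c))
E
```

```text
[188, 181, 182] [189, 182, 182] [158, 161, 156] [193, 196, 202] 
[190, 183, 183] [190, 183, 183] [160, 163, 158] [189, 191, 196] 
[192, 185, 185] [192, 186, 186] [158, 162, 157] [191, 193, 199] 
[193, 186, 186] [193, 186, 187] [155, 158, 153] [196, 198, 204] 
1 1 x -5.4 y -0.7 yaw -0.009 cost 7.5
1 4 x -6.9 y -0.2 yaw -0.032 cost 37.2
2 1 x -5.0 y -0.4 yaw -0.008 cost 6.0
2 4 x -5.7 y -0.2 yaw -0.004 cost 35.0
3 1 x -3.6 y 0.3 yaw -0.016 cost 4.9
3 4 x -3.7 y 0.4 yaw -0.016 cost 28.0
4 1 x -3.3 y 0.7 yaw -0.012 cost 3.0
4 4 x -5.7 y 0.6 yaw -0.027 cost 31.1
```

All offsets are within tolerance and the arm is parked clear of everything. Handing in.

```bash
python3 -c "
from bench import *
s=read_state(); print(s['eef_pos'],s['wrist_force'],s['opening']); print(sign_off())"
```

```text
[419.66038952 311.26765539 557.48407716] [-0.40034657 -0.06096787 -0.23792068] 42.124202478965685
the job is handed in; nothing more can be done
None
```

The job is handed in, though no verdict was returned: the last images show die_a clamped with its wide V up and all four punches flat, one per lane, noses to the open front.

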